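File a stock card under the spring arm of the card holder

TASK

A loose stock card lies in the shallow grey tray, whose rims keep fingers from its sides. Slide it out past the tray's open end until it overhangs enough to be gripped by its two long sides, then carry it to the wooden card holder and tuck it under the sprung arm, flat on top of the pile, square with the pile and fully home against the upright stop. Let go and leave the arm pressing on it; do not drop the card on the table or disturb the carton, jar and can.

Things in the scene. Friction and masses are not known exactly. Their poses are not given: they have to be found in the camera images.
- board_center (a point): centre (half-way through the thickness) of the loose stock card: stiff white plastic, 150 x 60 x 5 mm, about 60 g, grey ruled lines on its upper face. x along the 150 mm, y along the 60, z up. Starts flat on the tray floor, along the tray, one end 2 to 13 mm inside the tray's open end, 46 to 57 mm of free floor behind the other. Either end may lead
- tray: fixed shallow grey tray on a wooden foot, 215 (x) x 78 (y) mm. Origin on the table under its middle, z up. Floor 45 mm above the table; rims 6 mm thick and 6 mm higher than the floor along both long sides (66 mm apart inside) and across the closed +x end (inner face at x = +101.5 mm)
- holder: fixed wooden card holder with sprung steel arm. Origin on the table below the centre of a fully home card, z up; the card goes in along +x. A home card's centre is at x = 0, y = 0, 39.5 mm above the table, its x along the holder's. It lies on a fixed pile of three white cards, 50 mm wide, top 37 mm above the table, x = -70 to +75 mm, on an equally wide base. No side guides
- clip (a joint): angle (rad) of the holder's sprung arm: 0 with its nose on the bare pile, growing as it swings up, to 1.2; about 0.07 with a card under it. Hinge at holder x = +92 mm, 54 mm above the table. The rounded nose, 44 mm wide, presses the pile at holder x = +22 mm with about 2 N
- clip_lip (a point): middle of the front edge of the arm's up-turned lip, 44 mm wide: at holder x = -17 mm, 53.5 mm above the table when the arm is down, so the mouth is about 14 mm high over the pile. The lip slopes down from here to the nose at about 21 degrees, so a card's end pushed in level along +x lifts the arm by itself
- carton: bystander: brown cardboard carton 60 x 190 x 50 mm, origin at the centre of its underside
- jar: bystander: jar, 84 mm across, 130 mm high, origin at the centre of its underside
- can: bystander: food can, 74 mm across, 110 mm high, origin at the centre of its underside
- tray_end (a point): middle of the tray's open end, at floor level (tray x = -107.5 mm, 45 mm above the table). No rim here; it faces roughly towards the robot, with free space beyond it and down to the table
- holder_stop (a point): point on the front face of the upright steel stop plate, at the height of the pile's top (holder x = +75 mm, 37 mm above the table). The plate is 70 mm wide, top 47 mm above the table. In front of holder x = +40 mm only the 50 mm wide base and pile stand, so fingers gripping a 60 mm wide card by its long sides near its outer end pass beside them

How it is judged (in metres and radians):
On the way:
1. the card, still lying on the tray, sticks out of the open end by more than about 20 mm (x of board_center in the frame of tray between -0.125 and -0.0525 m and z of board_center in the frame of tray between 0.042 and 0.0535 m), for 0.1 s.
At the end, for the whole second after the job is handed in: the card lies flat on the pile under the arm (centre within 3 mm of its resting height, arm at 0.04 to 0.115 rad), its end within 6 mm of the stop, within 9 mm of the pile's centre line sideways and within 0.1 rad of square, and stays so (x of board_center in the frame of holder between -0.006 and 0.004 m and y of board_center in the frame of holder between -0.009 and 0.009 m and z of board_center in the frame of holder between 0.036 and 0.0425 m and angle between the x axis of board_center and the x axis of holder, either way round below 0.1 rad and value of joint clip between 0.04 and 0.115 rad); the robot touches nothing.
It fails at once if the card falls to the table (height (world z) of board_center below 0.02 m).
It fails at once if a bystander is pushed more than 25 mm (distance of any of carton, jar, can from where it was at the start of the episode above 0.025 m).
It also fails if it takes over 53 s, if anything falls off the work surface, if the arm or the gripper's body presses on something with over 40 N, if the wrist force passes 120 N, or if a joint passes its speed limit or range.

ROBOT

A 6-joint arm with a two-finger parallel gripper is mounted at the origin on the work surface. World frame = base frame: x ahead of the robot, y to its left, z up, the work surface at z = 0. Lengths are in mm, angles in degrees, forces in N, time in s.
With the tool pointing down it reaches from about 300 to 850 mm from the base axis. Payload 4.2 kg.
Tool frame: the origin (TCP) lies on the centre line of the jaws, within the pads' length; the fingertips stand 11 mm ahead of it and the grasp point (between the pads) lies 8 mm behind it; z points along the fingers, y is the line along which they close (so a half turn about z gives the same grasp; the last joint's range is limited). The gripper opens to 91 mm and grips with 3 to 60 N. Pads are 32 mm wide; open, the fingers measure 118 mm over their backs; the gripper's body (76 mm by 178 mm) begins 60 mm behind the grasp point.
Start: joints at [63.426, 18.312, 89.639, -0, 72.044, -1.146], TCP at [246.894, 519.312, 224.976] pointing down, gripper open.
Joint ranges: [-177.97, 177.97], [-48.28, 115.42], [12.27, 149.76], [-77.06, 257.06], [2.81, 150.46], [-146.56, 146.56]. Speed limits (degrees/s): [147.25, 147.25, 180, 180, 180, 180].

INTERFACE

Orientations are given as [roll, pitch, yaw] about the fixed x, y, z axes, in that order (R = Rz(yaw) Ry(pitch) Rx(roll)).
In Python, from workcell import env, grab_frame, camera_model, models gives the robot as it stands.
- The arm moves only by the shell command python3 -m crank 'ROWS' [FORCE]. ROWS is text: rows parted by semicolons, each of 7 numbers parted by spaces: the closure, from -1 (fully open) to 1 (shut), so that 0 is half open, then the shift along the tool's x, y, z in mm, then the turn, a rotation vector about the tool's x, y, z in degrees. A call has 1 to 10 rows; each row shifts and turns the commanded pose from where the row before left it, along the tool's axes as they then stand; what a row does not reach is not made up. A row lasts 1/8 s, in which the tool goes at most 62.5 mm and 10.7 degrees, less where a joint would pass 70% of its speed; a pose out of reach is approached as far as the arm can. A call is refused whole if a number of a shift passes 62.5 or a number of a turn 10.7, either way. A call with a gripper value outside its range is refused whole. The fingers move at their own pace and stop on an object; FORCE is the grip in N (left out, the last holds). Time passes only in rows, so rows that do not move let the fingers close. It gives the time, the measured TCP pose, the force, the opening and the grip force at its end, in the units of the state.
- env.state(): the state, without advancing time (a new reading comes with each control period).
- grab_frame(name): name is "scene" or "top" or "wrist"; returns the picture (384x512x3 uint8, blue, green, red); there is no depth.
- camera_model(name): a dict with "K" (3x3 intrinsics, pixels), "R" (3x3) and "t" (3): a world point X has camera coordinates R X + t; the wrist camera has in their place "mount" (4x4, takes a point from camera to tool coordinates, whose origin is the TCP and whose axes are the flange's). Camera axes: x right, y down, z forward; pixel columns grow to the right and rows downward; lengths in mm; the calibration is good to about 2 mm. A picture is of the moment at which its call begins: read the wrist's pose just before it. camera_model takes no time and is no camera call.
- env.job_done(): hands the job in; it is judged then, once.
Trained networks look in the newest picture that a camera, given by its name, has taken for a name from the list of things; names that differ only in an ending like _2 or _b are one class to them, and where a whole thing is asked for, a point or a joint stands for the part that bears it (a point fixed in the world has none). Each returns a list of dicts, best first, with "p" (0 to 1); they miss things now and then, are a little off and sometimes report something else, mostly with a low value. They report only what shows in the picture. A call takes as long as a camera call.
- models.search_frame(name, camera): "point" ([x, y, z] in mm, in world coordinates, good to about 4 mm: the middle of the surface that is visible of it).
The state is a dict: "time_s": time; "qpos": joint angles; "qvel": joint speeds; "effort": joint torques, N m; "ee_pos": TCP position; "ee_rot": TCP orientation; "force": force on the tool from outside, world axes, zero at the start; "torque": the same for the moment, N m; "gripper_width": finger opening in mm; "gripper_force": force on a finger pad.
Only numpy, scipy, OpenCV 4.12 (cv2) and the standard library are available. Lean on these libraries where they do the work, as an engineer would, in place of code of your own. Each camera call takes 0.05 s, during which the arm holds its last target. There are 200 camera calls.

## Working session

There is one attempt and no reset: what is moved stays moved. The work goes in short steps, Python scripts to look and compute and a shell command to move; the robot and the scene stay as the last step left them, time stands still between calls to the robot, and variables do not carry over. Pictures are saved under pics/ and viewed, at most 13 in all, crops included, and the job is handed in when it is done.

```bash
mkdir -p pics; ls; cat > h.py <<'E'
import numpy as np, cv2
from workcell import env, grab_frame, camera_model, models
E
python3 - <<'E'
from h import *
s=env.state(); print({k:np.round(v,2).tolist() for k,v in s.items()})
for c in ("scene","top"):
    cv2.imwrite(f"pics/{c}0.png",grab_frame(c))
    m=camera_model(c); print(c,np.round(m["K"],1).tolist(),np.round(m["R"],3).tolist(),np.round(m["t"],1).tolist())
    for n in ("board_center","tray","holder","clip","clip_lip","carton","jar","can"):
        print(n,[(np.round(d["point"],0).tolist(),round(d["p"],2)) for d in models.search_frame(n,c)[:2]])
m=camera_model("wrist");print(m)
E
```

```text
pics
{'time_s': 0.0, 'qpos': [63.43, 18.35, 89.71, -0.0, 72.04, -1.15], 'qvel': [0.04, -0.03, -0.07, 0.1, -0.05, 0.08], 'effort': [-0.0, -41.25, -23.2, 0.07, 0.05, -0.0], 'ee_pos': [246.67, 518.85, 224.1], 'ee_rot': [-179.9, -0.0, 154.57], 'force': [0.45, -0.45, -0.32], 'torque': [-0.01, 0.02, 0.01], 'gripper_force': 0.0, 'gripper_width': 90.88}
scene [[349.1, 0.0, 253.7], [0.0, 349.1, 183.8], [0.0, 0.0, 1.0]] [[0.853, 0.521, 0.01], [0.381, -0.61, -0.695], [-0.356, 0.597, -0.719]] [-536.1, -187.5, 1316.1]
board_center [([506.0, 180.0, 50.0], 0.94)]
tray [([581.0, 156.0, 42.0], 0.86)]
holder [([628.0, -185.0, 36.0], 0.72)]
clip [([597.0, -183.0, 51.0], 0.55)]
clip_lip [([597.0, -176.0, 53.0], 0.79)]
carton [([788.0, -68.0, 54.0], 0.61)]
jar [([665.0, 386.0, 86.0], 0.74)]
can [([579.0, -416.0, 100.0], 0.58)]
top [[371.2, 0.0, 249.8], [0.0, 371.2, 196.9], [0.0, 0.0, 1.0]] [[0.012, -1.0, 0.023], [-0.996, -0.014, -0.09], [0.09, -0.022, -0.996]] [-24.2, 610.9, 1028.5]
board_center [([507.0, 181.0, 53.0], 0.72)]
tray [([589.0, 184.0, 46.0], 0.69)]
holder [([617.0, -177.0, 39.0], 0.86)]
clip [([602.0, -177.0, 50.0], 0.7)]
clip_lip [([604.0, -175.0, 50.0], 0.56)]
carton [([784.0, -40.0, 48.0], 0.85)]
jar [([653.0, 400.0, 132.0], 0.78)]
can [([555.0, -385.0, 110.0], 0.94)]
{'K': array([[344.0834236 ,   0.        , 251.11693439],
       [  0.        , 344.0834236 , 190.07325257],
       [  0.        ,   0.        ,   1.        ]]), 'mount': array([[-2.18078896e-04, -9.70216239e-01, -2.42240380e-01,
         6.83033627e+01],
       [ 9.99999779e-01, -5.93284980e-05, -6.62636738e-04,
        -1.99551579e+00],
       [ 6.28529166e-04, -2.42240471e-01,  9.70216037e-01,
        -1.59145831e+02],
       [ 0.00000000e+00,  0.00000000e+00,  0.00000000e+00,
         1.00000000e+00]])}
```

```bash
python3 - <<'E'
from h import *
im=cv2.imread("pics/top0.png")
a=cv2.resize(im[100:300,130:397],(800,600),interpolation=cv2.INTER_CUBIC)
cv2.imwrite("pics/top0c.png",a)
E
```

```text
(no output)
```

View pics/top0c.png

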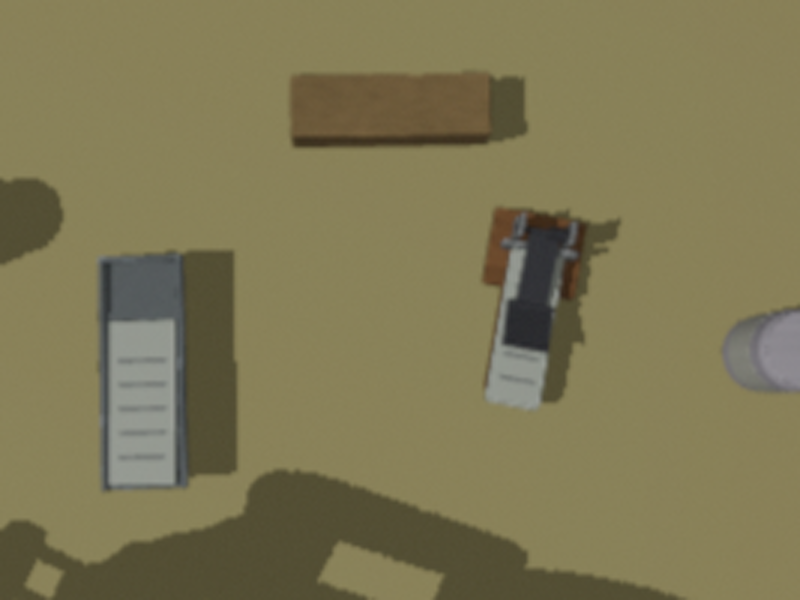

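View pics/scene0.png

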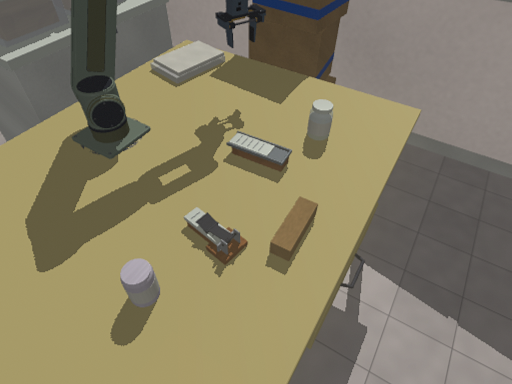

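The top crop shows the tray at left: its open end is at v≈488 and the card runs (107,321)-(176,486). The holder is at right, with the pile front at (487,403)-(540,408) and the lip edge at (503,345)-(548,350). The scene view agrees with the detections. Next I'll back-project these.

```bash
cat >> h.py <<'E'
def cam(c,s=None):
    m=camera_model(c)
    if c!="wrist": return m["K"],m["R"],m["t"]
    from scipy.spatial.transform import Rotation as Ro
    s=s or env.state(); T=np.eye(4); T[:3,:3]=Ro.from_euler("xyz",s["ee_rot"],degrees=True).as_matrix(); T[:3,3]=s["ee_pos"]
    W=np.linalg.inv(T@m["mount"]); return m["K"],W[:3,:3],W[:3,3]
def bp(C,uv,z):
    K,R,t=C; o=-R.T@t; d=R.T@np.linalg.inv(K)@np.array([*uv,1.]); return o+d*(z-o[2])/d[2]
def pr(C,X):
    K,R,t=C; p=K@(R@np.asarray(X,float)+t); return p[:2]/p[2]
E
python3 - <<'E'
from h import *
C=cam("top")
f=lambda u,v:(130+u*267/800-.0,100+v/3)
for n,z,pts in [("tray",51,[(103,490),(187,487),(100,258),(182,254)]),("card",50,[(107,321),(175,319),(108,487),(176,485)]),("pile",37,[(487,403),(540,408)]),("lip",53.5,[(503,345),(548,350)])]:
    P=np.array([bp(C,f(*p),z) for p in pts]); print(n,np.round(P[:,:2],0).tolist(),np.round(P.mean(0)))
P=[bp(C,f(*p),37) for p in [(487,403),(540,408)]]; q=(P[0]+P[1])/2; L=sum(bp(C,f(*p),53.5) for p in[(503,345),(548,350)])/2
print(np.degrees(np.arctan2(*(L-q)[[1,0]])), np.linalg.norm((L-q)[:2]))
E
```

```text
tray [[424.0, 215.0], [428.0, 139.0], [636.0, 224.0], [641.0, 149.0]] [532. 182.  51.]
card [[578.0, 216.0], [581.0, 154.0], [427.0, 211.0], [429.0, 149.0]] [504. 182.  50.]
pile [[507.0, -137.0], [503.0, -187.0]] [ 505. -162.   37.]
lip [[560.0, -150.0], [556.0, -191.0]] [ 558. -171.   54.]
-9.014481918283849 54.31438237275114
```

```bash
cat >> h.py <<'E'
def togo(x,y,z,yaw=None,s=None):
    "remaining shift in tool axes, and turn about tool z (after shift)"
    from scipy.spatial.transform import Rotation as Ro
    s=s or env.state(); R=Ro.from_euler("xyz",s["ee_rot"],degrees=True)
    print("at",np.round(s["ee_pos"],1),np.round(s["ee_rot"],2),"t",s["time_s"],"F",np.round(s["force"],1),"w",round(s["gripper_width"],1))
    print("shift",np.round(R.inv().apply(np.array([x,y,z])-s["ee_pos"]),1),"turn",None if yaw is None else round(-((yaw-s["ee_rot"][2]+180)%360-180),2))
E
python3 -m crank '-1 0 0 0 0 0 -9.3;-1 0 0 0 0 0 -9.3;-1 0 0 0 0 0 -9.3'; python3 -m crank '1 -34 -35 0 0 0 0;1 -34 -35 0 0 0 0;1 -34 -35 0 0 0 0;1 -34 -35 0 0 0 0;1 -34 -35 0 0 0 0;1 -34 -35 0 0 0 0;1 -34 -35 0 0 0 0;1 -34 -35 0 0 0 0;1 -34 -35 0 0 0 0;1 -34 -35 0 0 0 0'
python3 -m crank '1 0 0 0 0 0 0;1 0 0 0 0 0 0'
python3 - <<'E'
from h import *
togo(600,184,220,182.5)
cv2.imwrite("pics/w1.png",grab_frame("wrist"))
E
```

```text
time_s: 1.27
ee_pos: [246.9, 519.3, 225.0]
ee_rot: [180.0, 0.0, -177.2]
force: [-0.5, -0.5, -0.0]
gripper_width: 91.2
gripper_force: 0.0
time_s: 2.52
ee_pos: [602.8, 183.1, 225.0]
ee_rot: [180.0, 0.0, -177.5]
force: [0.6, 0.4, -0.4]
gripper_width: 0.4
gripper_force: 0.0
time_s: 2.78
ee_pos: [601.2, 184.5, 224.7]
ee_rot: [180.0, -0.1, -177.5]
force: [-0.3, 0.8, -1.0]
gripper_width: 0.5
gripper_force: 0.0
at [601.2 184.5 224.7] [ 1.7997e+02 -6.0000e-02 -1.7755e+02] t 2.775 F [-0.3  0.8 -1. ] w 0.5
shift [ 1.2 -0.5  4.7] turn -0.05
```

View pics/w1.png

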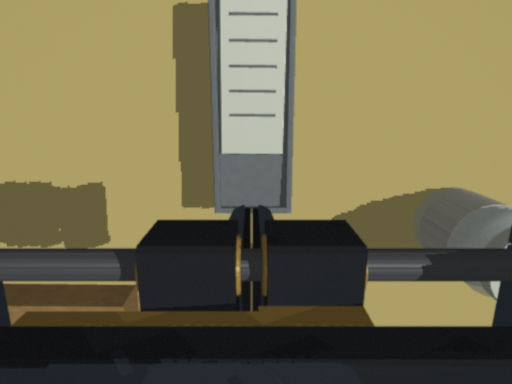

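The wrist view shows the card's back edge at v≈154 (u 222–283), the closed end's inner face at v≈207, and the tray's outer rims at (210,0)→(215,212) and (297,0)→(291,212).

```bash
python3 - <<'E'
from h import *
C=cam("wrist")
for n,z,uv in [("cardback L",50,(222,154)),("cardback R",50,(283,154)),("closed inner",45,(253,207)),("rimL0",51,(210,2)),("rimL1",51,(215,212)),("rimR0",51,(297,2)),("rimR1",51,(291,212)),("cardL0",50,(219,2)),("cardR0",50,(287,2))]:
    print(n,np.round(bp(C,uv,z),1))
E
```

```text
cardback L [580.  153.9  50. ]
cardback R [577.4 213.4  50. ]
closed inner [634.  186.7  45. ]
rimL0 [446.2 140.4  51. ]
rimL1 [639.2 148.3  51. ]
rimR0 [442.9 216.7  51. ]
rimR1 [635.8 225.3  51. ]
cardL0 [445.6 148.2  50. ]
cardR0 [443. 208.  50.]
```

```bash
python3 -m crank '1 -4 1 45 0 0 0;1 0 0 45 0 0 0;1 0 0 40 0 0 0;1 0 0 20 0 0 0;1 0 0 10 0 0 0;1 0 0 4 0 0 0;1 0 0 0 0 0 0'
python3 - <<'E'
from h import *
togo(605,185.4,58,182.4)
E
```

```text
time_s: 3.7
ee_pos: [605.9, 186.0, 61.8]
ee_rot: [180.0, 0.1, -177.5]
force: [-0.2, -0.2, -0.4]
gripper_width: 0.4
gripper_force: 0.0
at [605.9 186.   61.8] [ 1.7997e+02  8.0000e-02 -1.7750e+02] t 3.7 F [-0.2 -0.2 -0.4] w 0.4
shift [ 1.  -0.5  3.8] turn 0.1
```

```bash
python3 -m crank '1 0 0 3 0 0 0;1 0 0 0 0 0 0'; python3 -m crank '1 8 0 0 0 0 0;1 8 0 0 0 0 0;1 8 0 0 0 0 0;1 8 0 0 0 0 0;1 8 0 0 0 0 0;1 0 0 0 0 0 0'
python3 - <<'E'
from h import *
togo(537,182.5,58,182.4)
K,R,t=cam("wrist");cv2.imwrite("pics/w2.png",grab_frame("wrist")[:260])
E
```

```text
time_s: 3.95
ee_pos: [605.7, 185.5, 58.3]
ee_rot: [180.0, 0.0, -177.5]
force: [-0.1, 0.8, -0.1]
gripper_width: 0.5
gripper_force: 0.0
time_s: 4.7
ee_pos: [564.7, 183.7, 58.0]
ee_rot: [-180.0, -0.1, -177.5]
force: [0.4, 0.4, 0.0]
gripper_width: 0.4
gripper_force: 0.0
at [564.7 183.7  58. ] [-1.7999e+02 -6.0000e-02 -1.7751e+02] t 4.7 F [0.4 0.4 0. ] w 0.4
shift [27.7  0.  -0. ] turn 0.09
```

View pics/w2.png

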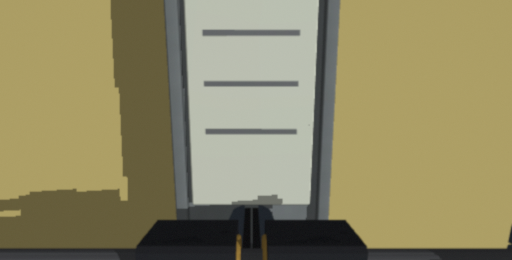

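The card's back edge is at v≈205 (u 192–312), with the fingertips right behind it.

```bash
python3 - <<'E'
from h import *
C=cam("wrist")
for uv in [(192,205),(312,205),(252,205)]: print(np.round(bp(C,uv,50),1))
print(pr(C,[578.7,183.6,50]))
E
```

```text
[546.9 151.3  50. ]
[544.2 211.9  50. ]
[545.6 181.6  50. ]
[253.02068567 265.19661914]
```

```bash
python3 -m crank '1 8 0 0 0 0 0;1 8 0 0 0 0 0;1 7 0 0 0 0 0;1 2 0 0 0 0 0;1 0 0 0 0 0 0;1 -4 0 0 0 0 0;1 0 0 -40 0 0 0;1 0 0 -50 0 0 0'; python3 -m crank '1 40 0 -30 0 0 0;1 40 0 0 0 0 0;1 20 0 0 0 0 0;1 0 0 0 0 0 0'
python3 - <<'E'
from h import *
togo(399.2,176.8,39.5,182.4)
cv2.imwrite("pics/w3.png",grab_frame("wrist"))
t=grab_frame("top"); cv2.imwrite("pics/t3.png",cv2.resize(t[180:300,130:290],(800,600),interpolation=cv2.INTER_CUBIC))
E
```

```text
time_s: 5.75
ee_pos: [544.3, 182.6, 147.8]
ee_rot: [-180.0, -0.2, -177.5]
force: [0.7, -0.6, 0.4]
gripper_width: 0.1
gripper_force: 0.0
time_s: 6.25
ee_pos: [444.1, 178.5, 178.3]
ee_rot: [180.0, 0.0, -177.5]
force: [0.4, 0.2, 0.5]
gripper_width: 0.4
gripper_force: 0.0
at [444.1 178.5 178.3] [ 1.7999e+02  2.0000e-02 -1.7749e+02] t 6.25 F [0.4 0.2 0.5] w 0.4
shift [ 45.    0.3 138.8] turn 0.11
```

View pics/w3.png

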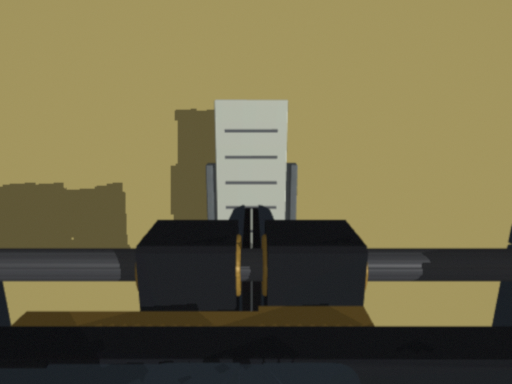

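The card's front end is at v≈101 (u 215–287), and the tray's open end (rim tops) is at v≈164.

```bash
python3 - <<'E'
from h import *
C=cam("wrist")
for z,uv in [(50,(215,101)),(50,(287,101)),(51,(207,164)),(51,(297,164))]: print(np.round(bp(C,uv,z),1))
E
```

```text
[375.7 144.8  50. ]
[373.2 202.9  50. ]
[427.4 139.1  51. ]
[424.1 214.8  51. ]
```

```bash
python3 -m crank '-1 22 -1 0 0 0 0;-1 21 0 0 0 0 0;-1 0 0 0 0 0 0;-1 0 0 0 0 0 0;-1 0 0 40 0 0 0;-1 0 0 40 0 0 0;-1 0 0 30 0 0 0;-1 0 0 20 0 0 0;-1 0 0 9 0 0 0;-1 0 0 0 0 0 0'
python3 - <<'E'
from h import *
togo(401,175.5,39.5,182.4)
E
```

```text
time_s: 7.6
ee_pos: [402.5, 175.8, 38.6]
ee_rot: [-180.0, -0.0, -177.5]
force: [-0.5, -0.7, 0.3]
gripper_width: 91.0
gripper_force: 0.0
at [402.5 175.8  38.6] [-1.7999e+02 -2.0000e-02 -1.7754e+02] t 7.6 F [-0.5 -0.7  0.3] w 91.0
shift [ 1.5 -0.2 -0.9] turn 0.06
```

```bash
python3 -m crank '1 1 0 -1 0 0 0;1 0 0 0 0 0 0;1 0 0 0 0 0 0;1 0 0 0 0 0 0;1 0 0 0 0 0 0;1 0 0 0 0 0 0' 25
python3 -m crank '1 0 0 -20 0 0 0;1 0 0 -40 0 0 0;1 0 0 -40 0 0 0;1 0 0 -30 0 0 0;1 0 0 0 0 0 0'
python3 - <<'E'
from h import *
togo(458,-160,165,-7.5+180)
cv2.imwrite("pics/w4.png",grab_frame("wrist"))
E
```

```text
time_s: 8.35
ee_pos: [401.1, 175.8, 40.3]
ee_rot: [180.0, 0.0, -177.5]
force: [-0.7, 0.1, 5.4]
gripper_width: 59.8
gripper_force: 25.0
time_s: 8.98
ee_pos: [402.0, 176.1, 171.5]
ee_rot: [179.9, 0.2, -177.5]
force: [-0.3, 0.1, -1.2]
gripper_width: 59.5
gripper_force: 25.0
at [402.  176.1 171.5] [ 179.91    0.25 -177.52] t 8.975 F [-0.3  0.1 -1.2] w 59.5
shift [ -41.4 -338.2    6.2] turn 9.98
```

View pics/w4.png

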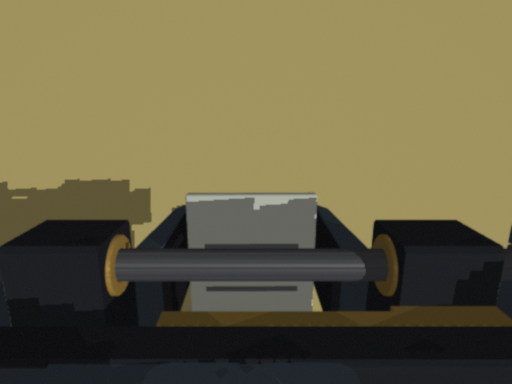

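The card is held: its near end is at v≈193 (u 187–316), square between the fingers. Next I'll move past the holder to view it from above.

```bash
python3 -m crank '1 0 0 0 0 0 5;1 0 0 0 0 0 5'; python3 -m crank '1 -31 -32 -8 0 0 0;1 -31 -32 -8 0 0 0;1 -31 -32 -8 0 0 0;1 -31 -32 -8 0 0 0;1 -31 -32 -8 0 0 0;1 -31 -32 -8 0 0 0;1 -31 -32 -8 0 0 0;1 -31 -32 -8 0 0 0;1 -31 -32 -8 0 0 0;1 -31 -32 -8 0 0 0'; python3 -m crank '1 0 0 0 0 0 0;1 0 0 0 0 0 0'
python3 - <<'E'
from h import *
togo(670,-178,240,172.5)
im=grab_frame("wrist"); cv2.imwrite("pics/w5r.png",im); cv2.imwrite("pics/w5.png",cv2.resize(im[:230,110:400],(756,600),interpolation=cv2.INTER_CUBIC))
for n in ("clip_lip","clip","holder"): print(n,[(np.round(d["point"],0).tolist(),round(d["p"],2)) for d in models.search_frame(n,"wrist")[:2]])
E
```

```text
time_s: 9.28
ee_pos: [399.6, 175.1, 167.9]
ee_rot: [-179.9, -0.2, 172.3]
force: [0.6, -0.3, -1.1]
gripper_width: 59.5
gripper_force: 25.0
time_s: 10.52
ee_pos: [666.3, -183.3, 247.0]
ee_rot: [179.9, -0.3, 172.5]
force: [0.9, 0.3, 0.5]
gripper_width: 59.7
gripper_force: 25.0
time_s: 10.78
ee_pos: [665.3, -181.7, 247.4]
ee_rot: [179.9, -0.3, 172.5]
force: [-1.2, -0.7, -0.1]
gripper_width: 59.8
gripper_force: 25.0
at [ 665.3 -181.7  247.4] [179.93  -0.27 172.46] t 10.775 F [-1.2 -0.7 -0.1] w 59.8
shift [-4.2  4.2  7.4] turn -0.04
clip_lip [([596.0, -180.0, 49.0], 0.75)]
clip [([600.0, -174.0, 52.0], 0.64)]
holder [([609.0, -176.0, 37.0], 0.62)]
```

View pics/w5.png

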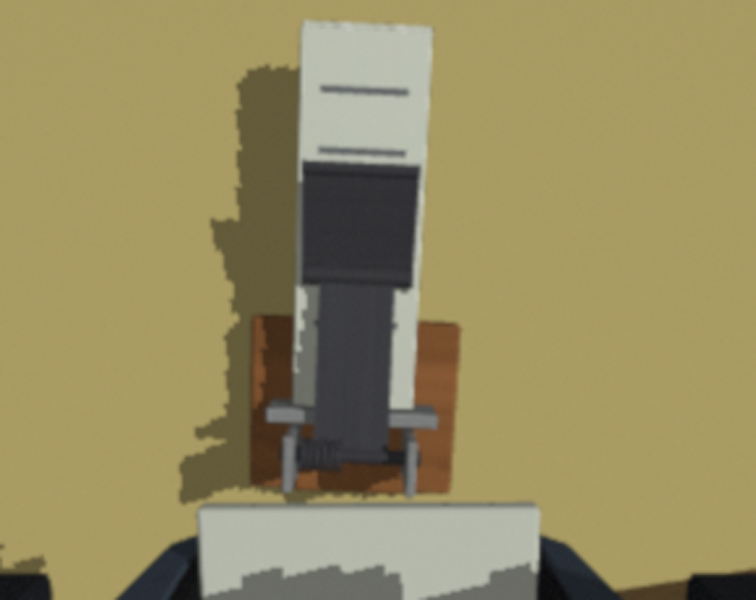

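The wrist view shows the whole holder (crop pixels): pile front corners (302,21)/(433,27), lip edge (305,163)/(419,167), stop top front edge (268,402)/(437,409). The held card's near end is at v≈506. I'll fit the holder pose from these.

```bash
python3 - <<'E'
from h import *
from scipy.optimize import least_squares
C=cam("wrist"); k=290/756
obj=np.array([(-70,-25,37),(-70,25,37),(-17,-22,53.5),(-17,22,53.5),(75,-35,47),(75,35,47)],float)
px=np.array([(302,21),(433,27),(305,163),(419,167),(268,402),(437,409)])*k+[110,0]
def W(p):
    c,s=np.cos(p[2]),np.sin(p[2]); return np.c_[p[0]+c*obj[:,0]-s*obj[:,1],p[1]+s*obj[:,0]+c*obj[:,1],obj[:,2]]
f=lambda p:(np.array([pr(C,X) for X in W(p)])-px).ravel()
r=least_squares(f,[575,-172,-.1]); p=r.x
print(p[:2],np.degrees(p[2]),np.round(r.fun.reshape(-1,2),1).tolist())
# top view check
Ct=cam("top"); print(np.round([pr(Ct,X) for X in W(p)],1).tolist())
print(np.round([(130+u*267/800,100+v/3) for u,v in [(487,403),(540,408),(503,345),(548,350)]],1).tolist())
s=env.state(); z=s["ee_pos"][2]+8+2.5
a=bp(C,(110+198*k,506*k),z);b=bp(C,(110+540*k,506*k),z)
from scipy.spatial.transform import Rotation as Ro
R=Ro.from_euler("xyz",s["ee_rot"],degrees=True)
print("card near end in tool",R.inv().apply(np.array([a,b])-s["ee_pos"]).round(1))
for hx in (-140,-48): 
    c,sn=np.cos(p[2]),np.sin(p[2]); print(hx,np.round([p[0]+c*hx,p[1]+sn*hx],1))
E
```

```text
[ 575.13716548 -174.19082804] -9.883497232953697 [[-0.2, -0.8], [0.3, -0.7], [-0.8, -0.0], [0.6, 0.4], [-0.6, 0.6], [0.7, 0.7]]
[[310.2, 236.2], [292.7, 233.0], [313.4, 217.2], [297.8, 214.3], [323.0, 186.0], [298.6, 181.4]]
[[292.5, 234.3], [310.2, 236.0], [297.9, 215.0], [312.9, 216.7]]
card near end in tool [[ 30.  -31.  -10.5]
 [ 30.   27.6 -10.5]]
-140 [ 437.2 -150.2]
-48 [ 527.8 -166. ]
```

```bash
python3 -m crank '1 0 0 0 0 0 2.4;1 35 -1 0 0 0 0;1 45 -2 0 0 0 0;1 45 -2 20 0 0 0;1 45 -2 30 0 0 0;1 45 -1 30 0 0 0;1 35 0 30 0 0 0;1 0 0 40 0 0 0;1 0 0 20 0 0 0;1 0 0 0 0 0 0' 40
python3 - <<'E'
from h import *
togo(417.5,-146.7,33,170.1)
E
```

```text
time_s: 12.22
ee_pos: [417.4, -146.1, 79.2]
ee_rot: [180.0, -0.2, 170.1]
force: [-1.2, 0.0, -0.8]
gripper_width: 59.3
gripper_force: 40.0
at [ 417.4 -146.1   79.2] [ 1.7996e+02 -1.5000e-01  1.7011e+02] t 12.225 F [-1.2  0.  -0.8] w 59.3
shift [-0.3 -0.6 46.2] turn 0.01
```

```bash
python3 -m crank '1 0 -1 25 0 0 0;1 0 0 12 0 0 0;1 0 0 7 0 0 0;1 0 0 0 0 0 0;1 0 0 0 0 0 0'
python3 - <<'E'
from h import *
togo(417.5,-146.7,33,170.1)
t=grab_frame("top");a=cv2.resize(t[150:290,240:365],(535,600),interpolation=cv2.INTER_CUBIC)
cv2.imwrite("pics/t6.png",a)
E
```

```text
time_s: 12.85
ee_pos: [419.0, -148.1, 36.5]
ee_rot: [-180.0, 0.1, 170.1]
force: [0.6, -0.2, -0.5]
gripper_width: 59.4
gripper_force: 40.0
at [ 419.  -148.1   36.5] [-1.7999e+02  7.0000e-02  1.7007e+02] t 12.85 F [ 0.6 -0.2 -0.5] w 59.4
shift [1.7 1.1 3.5] turn -0.03
```

View pics/t6.png

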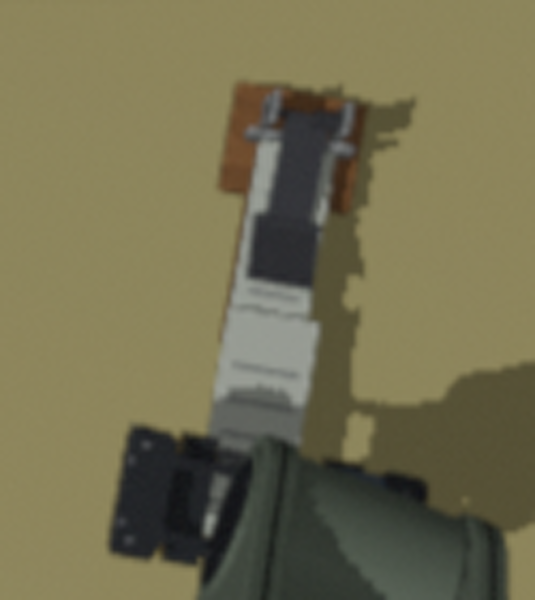

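The card's lead end is at crop (225,305)-(320,320), centred on the pile (233–310) and parallel to it, just short of the lip. Inserting now.

```bash
python3 -m crank '1 0 1 2 0 0 0;1 0 0 0 0 0 0;1 -8 0 0 0 0 0;1 -8 0 0 0 0 0;1 -8 0 0 0 0 0;1 -8 0 0 0 0 0;1 -8 0 0 0 0 0;1 0 0 0 0 0 0'
python3 - <<'E'
from h import *
togo(529.3,-166.3,32.5,170.1)
E
```

```text
time_s: 13.9
ee_pos: [458.8, -154.1, 33.9]
ee_rot: [-180.0, 0.0, 170.1]
force: [-0.1, -0.1, -0.3]
gripper_width: 59.6
gripper_force: 40.0
at [ 458.8 -154.1   33.9] [-1.8000e+02  3.0000e-02  1.7008e+02] t 13.9 F [-0.1 -0.1 -0.3] w 59.6
shift [-71.6   0.1   1.4] turn -0.02
```

```bash
python3 -m crank '1 -8 0 0 0 0 0;1 -8 0 0 0 0 0;1 -8 0 0 0 0 0;1 0 0 0 0 0 0'; python3 -m crank '1 -8 0 0 0 0 0;1 -8 0 0 0 0 0;1 -8 0 0 0 0 0;1 -8 0 1 0 0 0;1 -5 0 0 0 0 0;1 0 0 0 0 0 0'
python3 - <<'E'
from h import *
togo(529.3,-166.3,32,170.1)
im=grab_frame("scene"); cv2.imwrite("pics/s7.png",cv2.resize(im[190:280,160:280],(800,600),interpolation=cv2.INTER_CUBIC))
E
```

```text
time_s: 14.4
ee_pos: [481.5, -157.8, 33.5]
ee_rot: [180.0, -0.1, 170.1]
force: [-1.2, 1.3, -1.3]
gripper_width: 59.5
gripper_force: 40.0
time_s: 15.15
ee_pos: [519.4, -164.7, 33.1]
ee_rot: [-180.0, 0.1, 170.1]
force: [-0.4, -0.4, -2.0]
gripper_width: 59.7
gripper_force: 40.0
at [ 519.4 -164.7   33.1] [-1.7999e+02  1.4000e-01  1.7007e+02] t 15.15 F [-0.4 -0.4 -2. ] w 59.7
shift [-10.    0.1   1.1] turn -0.03
```

View pics/s7.png

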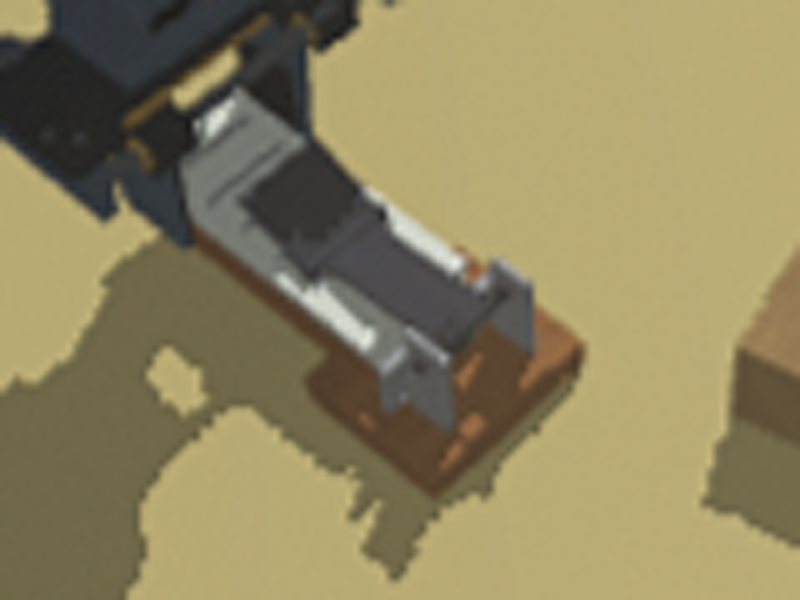

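The card is under the sprung arm, and the arm lies on it. Now I'll creep to the stop.

```bash
python3 -m crank '1 -3 0 1 0 0 0;1 -3 0 0 0 0 0;1 0 0 0 0 0 0'; python3 -m crank '1 -2 0 0 0 0 0;1 0 0 0 0 0 0'; python3 -m crank '1 -2 0 0 0 0 0;1 0 0 0 0 0 0'
```

```text
time_s: 15.58
ee_pos: [522.8, -165.2, 32.4]
ee_rot: [180.0, -0.1, 170.1]
force: [-5.6, 0.1, 3.2]
gripper_width: 59.4
gripper_force: 40.0
time_s: 15.82
ee_pos: [524.5, -165.5, 32.4]
ee_rot: [180.0, -0.2, 170.1]
force: [-6.2, 1.1, 4.4]
gripper_width: 59.2
gripper_force: 40.0
time_s: 16.08
ee_pos: [526.5, -165.8, 32.4]
ee_rot: [180.0, -0.2, 170.1]
force: [-6.4, 1.2, 3.2]
gripper_width: 59.4
gripper_force: 40.0
```

```bash
python3 -m crank '1 -2 0 0 0 0 0;1 0 0 0 0 0 0'; python3 -m crank '1 -1.5 0 0 0 0 0;1 0 0 0 0 0 0'
python3 - <<'E'
from h import *
togo(529.3,-166.3,32,170.1)
E
```

```text
time_s: 16.32
ee_pos: [528.5, -166.1, 32.4]
ee_rot: [180.0, -0.2, 170.1]
force: [-5.9, 1.8, 4.3]
gripper_width: 59.5
gripper_force: 40.0
time_s: 16.58
ee_pos: [529.9, -166.4, 32.4]
ee_rot: [180.0, -0.2, 170.1]
force: [-6.7, 0.9, 4.5]
gripper_width: 59.1
gripper_force: 40.0
at [ 529.9 -166.4   32.4] [ 1.7998e+02 -1.7000e-01  1.7007e+02] t 16.575 F [-6.7  0.9  4.5] w 59.1
shift [ 0.6 -0.   0.4] turn -0.03
```

```bash
python3 -m crank '1 -1.5 0 0 0 0 0;1 0 0 0 0 0 0'; python3 -m crank '1 -1.5 0 0 0 0 0;1 0 0 0 0 0 0'
python3 - <<'E'
from h import *
im=grab_frame("wrist"); 
for n,i in (("pre",cv2.imread("pics/w5r.png")),("now",im)):
    g=i[170:230,225:280].mean((1,2)); d=np.diff(g); k=np.argsort(-abs(d))[:3]; print(n,(170+k).tolist(),d[k].round().tolist())
cv2.imwrite("pics/w8.png",np.hstack([cv2.imread("pics/w5r.png")[150:330,150:350],im[150:330,150:350]]))
s=grab_frame("scene"); cv2.imwrite("pics/s8.png",cv2.resize(s[190:280,160:280],(800,600),interpolation=cv2.INTER_CUBIC))
E
```

```text
time_s: 16.82
ee_pos: [530.1, -166.4, 32.4]
ee_rot: [180.0, -0.3, 170.1]
force: [-8.9, 0.3, 6.4]
gripper_width: 59.4
gripper_force: 40.0
time_s: 17.08
ee_pos: [530.1, -166.4, 32.4]
ee_rot: [180.0, -0.5, 170.1]
force: [-12.2, 2.8, 9.5]
gripper_width: 59.2
gripper_force: 40.0
pre [194, 189, 193] [26.0, 23.0, 20.0]
now [193, 194, 223] [24.0, 22.0, -10.0]
```

View pics/w8.png

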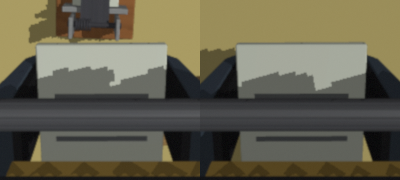

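The card hasn't slipped in the grip: its near end is at the same row, ≈193. The TCP halted at 530.1 while the force rose, which means the card is against the stop. I'll relax and let go.

```bash
python3 -m crank '1 2 0 0 0 0 0;1 0 0 0 0 0 0'; python3 -m crank '-1 0 0 0 0 0 0;-1 0 0 0 0 0 0;-1 0 0 0 0 0 0;-1 0 0 0 0 0 0'; python3 -m crank '-1 0 0 -10 0 0 0;-1 0 0 -25 0 0 0;-1 0 0 -40 0 0 0;-1 0 0 -50 0 0 0;-1 -50 0 -50 0 0 0;-1 -50 0 -20 0 0 0;-1 -40 0 0 0 0 0;-1 0 0 0 0 0 0;-1 0 0 0 0 0 0'
python3 - <<'E'
from h import *
togo(665,-182,227,170.1)
im=grab_frame("wrist"); cv2.imwrite("pics/w9r.png",im); cv2.imwrite("pics/w9.png",cv2.resize(im[:230,110:400],(756,600),interpolation=cv2.INTER_CUBIC))
E
```

```text
time_s: 17.42
ee_pos: [530.1, -166.4, 32.4]
ee_rot: [180.0, -0.2, 170.1]
force: [-7.2, 1.8, 5.6]
gripper_width: 59.4
gripper_force: 40.0
time_s: 17.92
ee_pos: [532.8, -167.0, 32.0]
ee_rot: [180.0, 0.0, 170.1]
force: [-0.3, 0.2, 0.8]
gripper_width: 91.3
gripper_force: 0.0
time_s: 19.05
ee_pos: [663.7, -189.8, 220.9]
ee_rot: [180.0, -0.1, 170.1]
force: [-0.8, -0.5, -0.5]
gripper_width: 91.3
gripper_force: 0.0
at [ 663.7 -189.8  220.9] [ 1.7999e+02 -9.0000e-02  1.7008e+02] t 19.05 F [-0.8 -0.5 -0.5] w 91.3
shift [ 0.1  8.  -6.1] turn -0.02
```

View pics/w9.png

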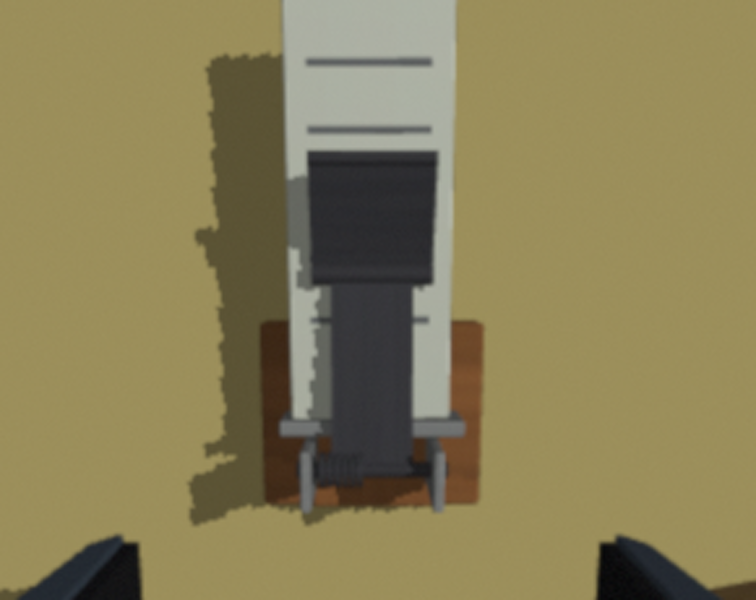

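The card's end touches the stop plate (v≈418). It is centred (u 293–450 against the plate's 280–465) and square, with the arm resting on it.

```bash
python3 -c "
from h import *
print(env.job_done())"
```

```text
the job is handed in; nothing more can be done
None
```

The job is handed in at about 19 s: in the last wrist view the card lies under the sprung arm, against the stop, centred and square on the pile, with the gripper clear; no verdict came back.

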